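# Line up lens cells by diameter on the inspection rail

## Task

Line up the four round lens cells on the pads of the inspection rail in order of diameter, one to a pad: the largest on the pad next to the lamp, then ever smaller, the smallest at the other end of the row. Each must stand centred on its pad, upright with its glass up. Set them down gently (the glass must not be dropped).

Things in the scene. Friction and masses are not known exactly. Their poses are not given: they have to be found in the camera images.
- cell_58_center (a point): largest of four loose lens cells: an upright plain aluminium cylinder 58 mm in diameter and 34 mm tall with a glass lens in its top face; this point is its centre, 17 mm above its underside; its z axis points up out of the glass. It stands on the table at the start.
- cell_48_center (a point): second largest of four loose lens cells: an upright plain aluminium cylinder 48 mm in diameter and 34 mm tall with a glass lens in its top face; this point is its centre, 17 mm above its underside; its z axis points up out of the glass. It stands on the table at the start.
- cell_38_center (a point): second smallest of four loose lens cells: an upright plain aluminium cylinder 38 mm in diameter and 34 mm tall with a glass lens in its top face; this point is its centre, 17 mm above its underside; its z axis points up out of the glass. It stands on the table at the start.
- cell_28_center (a point): smallest of four loose lens cells: an upright plain aluminium cylinder 28 mm in diameter and 34 mm tall with a glass lens in its top face; this point is its centre, 17 mm above its underside; its z axis points up out of the glass. It stands on the table at the start.
- pad_a_top (a point): one of four identical flat black round pads with a thin white cross, 66 mm in diameter, 4 mm thick, fixed in a row 84 mm apart on a bright aluminium rail (460 x 80 mm, 12 mm high); this point is the centre of the pad's top face, 16 mm above the table; its y axis runs along the row and its x axis across the rail.
- pad_b_top (a point): one of four identical flat black round pads with a thin white cross, 66 mm in diameter, 4 mm thick, fixed in a row 84 mm apart on a bright aluminium rail (460 x 80 mm, 12 mm high); this point is the centre of the pad's top face, 16 mm above the table; its y axis runs along the row and its x axis across the rail.
- pad_c_top (a point): one of four identical flat black round pads with a thin white cross, 66 mm in diameter, 4 mm thick, fixed in a row 84 mm apart on a bright aluminium rail (460 x 80 mm, 12 mm high); this point is the centre of the pad's top face, 16 mm above the table; its y axis runs along the row and its x axis across the rail.
- pad_d_top (a point): one of four identical flat black round pads with a thin white cross, 66 mm in diameter, 4 mm thick, fixed in a row 84 mm apart on a bright aluminium rail (460 x 80 mm, 12 mm high); this point is the centre of the pad's top face, 16 mm above the table; its y axis runs along the row and its x axis across the rail.
- lamp_top (a point): top of the inspection lamp fixed at one end of the rail: a black round base 42 mm in diameter carrying a white dome; its top is 55 mm above the table. It stands in line with the pads, 79 mm beyond the centre of the nearest one; either end of the rail is possible, and a square dark steel block (36 mm wide, its top 48 mm above the table) stands at the same distance beyond the other end of the row.
Things that resemble listed ones, but are neither listed nor needed, are in the scene too. Leave any purple look-alike of the part that bears cell_58_center alone.

How it is judged:
By the outcome, as a careful person would: the job done as asked, in the order asked, and still so for the second after the job is handed in, with the robot touching nothing.
It also fails if it takes over 99 s, if anything falls off the work surface, if the arm or the gripper's body presses on something with over 40 N, if the wrist force passes 120 N, or if a joint passes its speed limit or range.

## Robot

A 6-joint arm with a two-finger parallel gripper is mounted at the origin on the work surface. World frame = base frame: x ahead of the robot, y to its left, z up, the work surface at z = 0. Lengths are in mm, angles in rad, forces in N, time in s.
With the tool pointing down it reaches from about 275 to 850 mm from the base axis. Payload 5.2 kg.
Tool frame: the origin (TCP) lies midway between the tips of the shut fingers; the grasp point (between the pads) lies 19 mm behind it; z points along the fingers, x is the direction in which the jaws open and shut, and the axes are right-handed (so a half turn about z gives the same grasp; the last joint's range is limited). The gripper opens to 85 mm and grips with 20 to 120 N. Pads are 22 mm wide; open, the fingers measure 114 mm over their backs; the gripper's body (76 mm by 85 mm) begins 54 mm behind the grasp point. The pads swing forward as they close: fully open they stand 13 mm farther back than shut.
Start: joints at [1.101, 0.259, 1.535, -0, 1.348, -0.203], TCP at [144.983, 530.551, 199.71] pointing down, gripper open.
Joint ranges: [-3.14, 3.14], [-0.91, 2.08], [0.19, 2.58], [-1.22, 4.36], [0.22, 2.71], [-3.12, 3.12]. Speed limits (rad/s): [2.57, 2.57, 3.14, 3.14, 3.14, 3.14].

## Interface

Orientations are given as a unit quaternion [w, x, y, z].
In Python, from workcell import sensors, camera, arm, models gives the robot as it stands. The module is installed in compiled form; this text tells all that it offers.
- The arm moves only by the tool servo_tool, never from a script. Its arguments are lists of equal length, an entry for each row: "xyz": the shift along the tool's x, y, z in units of 40 mm (1.0 is 40 mm), a list of three; "delta_rot": the turn, a rotation vector about the tool's x, y, z in units of 5 degrees (1.0 is 5 degrees), a list of three; "fingers": the finger opening in mm, from 0 to 85.4. A call has exactly 10 rows; each row is the pose to reach, as a shift and turn from the pose measured when the call began, along the tool's axes at that moment; what a row does not reach only later rows make up. A row lasts 1/12 s, in which the tool goes at most 41.7 mm and 7.16 degrees, less where a joint would pass 70% of its speed; a pose out of reach is approached as far as the arm can. A call with a gripper value outside its range is refused whole. The fingers move at their own pace and stop on an object; "newtons" is the grip in N (left out, the last holds). Time passes only in rows, so rows that repeat a pose let the fingers close, or fill a call up. It gives the time, the measured TCP pose, the force and the opening at its end, in the units of the state.
- sensors.get_state(): the state, without advancing time (a new reading comes with each control period).
- camera(name): name is "side" or "top"; returns a dict with "pixels" (400x640x3 uint8, red, green, blue), "mtx" (3x3 intrinsics, pixels), "world_to_cam" (4x4, takes a point from world to camera coordinates). Camera axes: x right, y down, z forward; pixel columns grow to the right and rows downward; lengths in mm; the calibration is good to about 2 mm. A picture is of the moment at which its call begins. There is no depth.
- arm.finish_job(): hands the job in, once; it reports no verdict.
Trained networks look in a picture, given as the dict that the camera call returned (one of the last four; its "shot" number tells which), for a name from the list of things; names that differ only in an ending like _2 or _b are one class to them, and where a whole thing is asked for, a point or a joint stands for the part that bears it (a point fixed in the world has none). Each returns a list of dicts, best first, with "confidence" (0 to 1); they miss things now and then, are a little off and sometimes report something else, mostly with a low value. They report only what shows in the picture. A call takes as long as a camera call. They do not tell look-alikes from the thing itself.
- models.silhouettes(query, picture): "mask" (400x640 bool, what is visible of it).
- models.place_of(query, picture): "location" ([x, y, z] in mm, in world coordinates, good to about 4 mm: a listed point, or the origin of a listed thing).
The state is a dict: "time_s": time; "joints": joint angles; "dq": joint speeds; "tau": joint torques, N m; "tcp_pos": TCP position; "orientation": TCP orientation; "wrist_force": force on the tool from outside, world axes, zero at the start; "torque": the same for the moment, N m; "grip_width": finger opening in mm.
Only numpy, scipy, OpenCV 4.12 (cv2) and the standard library are available. Lean on these libraries where they do the work, as an engineer would, in place of code of your own. Each camera call takes 0.05 s, during which the arm holds its last target. There are 200 camera calls.

## Working session

There is one attempt and no reset: what is moved stays moved. The work goes in short steps, Python scripts to look and compute and a tool call to move; the robot and the scene stay as the last step left them, time stands still between calls to the robot, and variables do not carry over. Pictures are saved under pics/ and viewed, about 12 in all and at most 16, crops included, and the job is handed in when it is done.

Besides the shell and the picture viewer there is one more tool, called after ">>>" by a JSON object that holds its "op" and its "data", one argument or row to a line. servo_tool: Moves the arm, as the interface text tells. Its arguments: {"type":"object","properties":{"xyz":{"type":"array","items":{"type":"array","items":{"type":"number"}}},"delta_rot":{"type":"array","items":{"type":"array","items":{"type":"number"}}},"fingers":{"type":"array","items":{"type":"number"}},"newtons":{"type":"number"}},"required":["xyz","delta_rot","fingers"]}

```bash
mkdir -p pics
cat > h.py <<'E'
import numpy as np, cv2
from workcell import sensors, camera, arm, models
def save(p,n,crop=None,s=1):
    im=p["pixels"][:,:,::-1]
    if crop: x0,y0,x1,y1=crop; im=im[y0:y1,x0:x1]
    cv2.imwrite(f"pics/{n}.png",cv2.resize(im,None,fx=s,fy=s,interpolation=cv2.INTER_CUBIC))
def proj(p,X):
    c=p["world_to_cam"]@np.r_[X,1]; u=p["mtx"]@c[:3]; return u[:2]/u[2]
def at_z(p,uv,z):
    R=p["world_to_cam"][:3,:3]; t=p["world_to_cam"][:3,3]
    d=R.T@np.linalg.inv(p["mtx"])@np.r_[uv,1]; o=-R.T@t
    return o+d*(z-o[2])/d[2]
E
python3 - <<'E'
from h import *
t=camera("top"); s=camera("side")
save(t,"top0"); save(s,"side0")
for q in ["cell_58_center","cell_48_center","cell_38_center","cell_28_center","pad_a_top","lamp_top"]:
  for n,p in(("top",t),("side",s)):
    print(q,n,[(round(d["confidence"],2),np.round(d["location"]).tolist(),np.round(proj(p,d["location"])).tolist()) for d in models.place_of(q,p)])
print(sensors.get_state())
E
```

```text
cell_58_center top [(0.61, [322.0, 320.0, 17.0], [216.0, 265.0]), (0.6, [416.0, 353.0, 17.0], [204.0, 229.0]), (0.55, [398.0, 234.0, 17.0], [248.0, 236.0])]
cell_58_center side [(0.92, [402.0, 232.0, 16.0], [264.0, 179.0]), (0.86, [413.0, 352.0, 17.0], [266.0, 157.0]), (0.74, [326.0, 319.0, 20.0], [234.0, 164.0])]
cell_48_center top [(0.53, [448.0, -90.0, 21.0], [371.0, 218.0])]
cell_48_center side [(0.59, [455.0, -96.0, 18.0], [301.0, 261.0])]
cell_38_center top [(0.54, [440.0, 80.0, 17.0], [307.0, 220.0]), (0.3, [621.0, -54.0, 18.0], [357.0, 152.0])]
cell_38_center side [(0.83, [437.0, 82.0, 15.0], [283.0, 210.0])]
cell_28_center top [(0.4, [428.0, -253.0, 15.0], [433.0, 225.0])]
cell_28_center side [(0.63, [426.0, -251.0, 16.0], [295.0, 332.0]), (0.56, [629.0, -140.0, 11.0], [400.0, 270.0])]
pad_a_top top [(0.97, [630.0, -134.0, 16.0], [387.0, 149.0])]
pad_a_top side [(0.63, [629.0, -135.0, 12.0], [399.0, 268.0])]
lamp_top top [(0.8, [638.0, -218.0, 53.0], [422.0, 144.0])]
lamp_top side [(0.83, [639.0, -218.0, 51.0], [426.0, 283.0])]
{'time_s': 0.7, 'joints': array([ 1.10119049e+00,  2.58537341e-01,  1.53498524e+00, -1.60696329e-06,
        1.34802356e+00, -2.02780602e-01]), 'dq': array([ 5.68741364e-04, -1.03936490e-03, -3.59907638e-06, -1.42935869e-03,
        3.93835395e-05, -5.19195287e-04]), 'tau': array([-1.29220472e-03, -4.45790112e+01, -2.90838432e+01, -2.37486711e-04,
        9.33520714e-04, -6.01495685e-06]), 'tcp_pos': array([144.98841732, 530.54998299, 199.74942877]), 'orientation': array([-9.39295572e-06,  7.94880495e-01,  6.06766015e-01,  2.12889966e-05]), 'wrist_force': array([-0.01757278, -0.48287771, -0.66978232]), 'torque': array([ 0.03760876, -0.01999931,  0.03231095]), 'grip_width': 85.66636038103996}
```

View pics/top0.png

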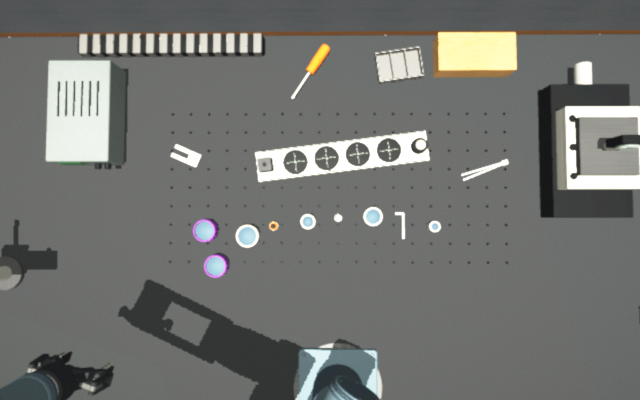

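View pics/side0.png

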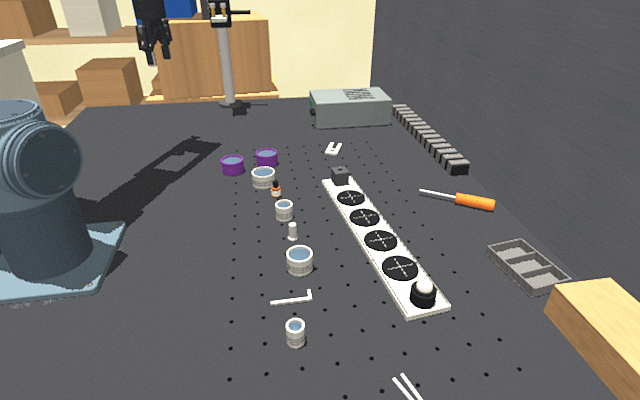

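Top view: silver cells at (247,236) = 58, (308,222) = 38, (373,217) = 48 and (434,227) = 28. Possible mix-ups are the two purple look-alikes at (204,230) and (215,265), the orange bottle (273,226) and the white pin (338,218). The lamp is the white dome at (420,145), at the −y end of the rail, and the dark block is at (265,164). Next I check this in a crop and measure.

Run:
```python
from h import *
t=camera("top"); s=camera("side")
save(t,"crop",(190,125,450,275),3)
for q,z in [("cell_58_center",34),("cell_48_center",34),("cell_38_center",34),("cell_28_center",34),("pad_a_top",16)]:
  for n,p in(("top",t),("side",s)):
    for d in models.silhouettes(q,p):
      m=d["mask"].astype(np.uint8); c,_=cv2.findContours(m,0,2); c=max(c,key=cv2.contourArea)
      (u,v),(a,b),_=cv2.minAreaRect(c)
      M=cv2.moments(m,True); uv=(M["m10"]/M["m00"],M["m01"]/M["m00"])
      print(q,n,round(d["confidence"],2),"uv",np.round(uv,1),"wh",round(a,1),round(b,1),"xy@z",np.round(at_z(p,uv,z if q[0]=="p" else 17),1)[:2])
# pads in own code: dark blobs in the bright rail, both views; (glass: bluish discs)
for n,p,box in(("top",t,(255,125,432,185)),("side",s,(315,165,450,320))):
  g=cv2.cvtColor(p["pixels"],cv2.COLOR_RGB2GRAY); x0,y0,x1,y1=box
  b=((g>130)*255).astype(np.uint8)
  mk=np.zeros_like(b); mk[y0:y1,x0:x1]=b[y0:y1,x0:x1]
  cs,h=cv2.findContours(mk,cv2.RETR_CCOMP,cv2.CHAIN_APPROX_NONE)
  for c,hh in zip(cs,h[0]):
    if hh[3]>=0 and cv2.contourArea(c)>60:
      e=cv2.fitEllipse(c); print(n,"hole",np.round(e[0],1),np.round(e[1],1),"xy@16",np.round(at_z(p,e[0],16),1)[:2])
for n,p in(("top",t),("side",s)):
  a=p["pixels"].astype(int); b=((a[...,2]-a[...,0]>35)&(a[...,1]-a[...,0]>10)).astype(np.uint8)
  N,_,st,ce=cv2.connectedComponentsWithStats(b)
  for i in range(1,N):
    if 20<st[i,4]<500: print(n,"glass",np.round(ce[i],1),st[i,4],"xy@34",np.round(at_z(p,ce[i],34),1)[:2])
  print(n,"cam",np.round(-p["world_to_cam"][:3,:3].T@p["world_to_cam"][:3,3]))
```

```text
cell_58_center top 0.68 uv [215.8 265.8] wh 21.9 24.0 xy@z [320.  320.5]
cell_58_center top 0.66 uv [247.4 235.5] wh 21.0 23.0 xy@z [400.  237.3]
cell_58_center top 0.61 uv [204.7 230.5] wh 21.0 24.0 xy@z [413.2 351.1]
cell_58_center side 0.86 uv [267.2 156.8] wh 18.0 20.0 xy@z [415.9 356.1]
cell_58_center side 0.7 uv [232.3 164.3] wh 20.5 22.4 xy@z [320.7 324.3]
cell_58_center side 0.63 uv [263.2 176.7] wh 22.0 23.0 xy@z [399.8 240.9]
cell_58_center side 0.38 uv [295.4 332.3] wh 30.0 19.0 xy@z [ 426.4 -251.4]
cell_48_center side 0.61 uv [300.  260.2] wh 31.0 26.0 xy@z [452.9 -92.2]
cell_38_center top 0.59 uv [307.2 221.8] wh 14.8 14.8 xy@z [436.5  78.8]
cell_38_center side 0.65 uv [284.  209.8] wh 22.0 16.0 xy@z [438.5  80.1]
cell_28_center top 0.68 uv [432.5 227. ] wh 13.0 11.0 xy@z [ 423.5 -252. ]
cell_28_center side 0.87 uv [295.3 332.1] wh 30.0 19.0 xy@z [ 426.2 -251.1]
pad_a_top top 0.63 uv [387.6 150. ] wh 22.0 23.0 xy@z [ 628.2 -135. ]
pad_a_top side 0.62 uv [400.  267.6] wh 26.0 37.0 xy@z [ 628.2 -139.8]
top hole [295.  161.6] [23.5 23.6] xy@16 [597.1 112. ]
top hole [326.2 
[... 821 characters left out ...]
-6.8]
top cam [ 452.   29. 1180.]
side glass [138.1  20.4] 42 xy@34 [-537.2 3190. ]
side glass [ 31.9 106.2] 36 xy@34 [-397.9  872.9]
side glass [ 15.2 135.3] 61 xy@34 [-324.5  588.3]
side glass [  4.3 138.5] 56 xy@34 [-344.1  566.4]
side glass [ 23.4 139. ] 29 xy@34 [-287.3  554.2]
side glass [266.1 152.6] 73 xy@34 [413.4 347.5]
side glass [231.4 159.7] 82 xy@34 [320.4 317.6]
side glass [262.7 172.1] 97 xy@34 [399.4 233.8]
side glass [283.5 204.5] 42 xy@34 [437.8  75.4]
side glass [107.  235.9] 272 xy@34 [93.3 17.5]
side glass [298.9 253.9] 179 xy@34 [451.  -94.5]
side glass [ 91.5 284.3] 71 xy@34 [ 106.6 -116.2]
side glass [294.8 325.9] 73 xy@34 [ 425.6 -253.9]
side cam [ 395. -642.  492.]
```

View pics/crop.png

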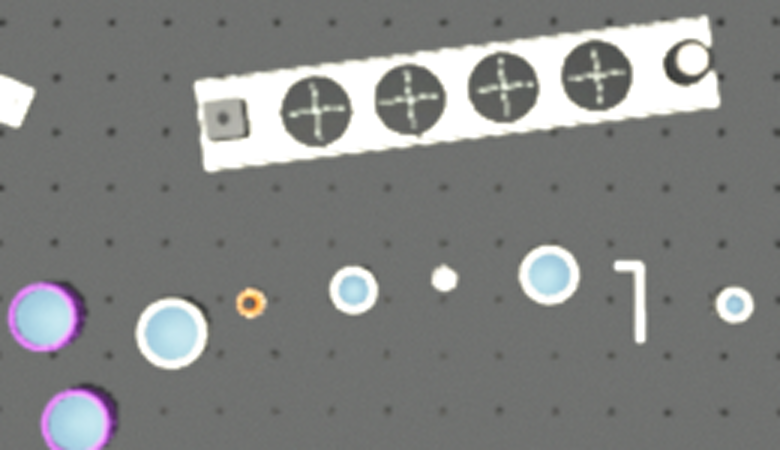

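The crop confirms it: four bare-aluminium cells at those pixels, two purple-rimmed ones to leave alone, and the lamp dome at the right end. So 58→pad near (628,−138), 48→(618,−54.5), 38→(607,28.4), 28→(597,112). The jaws will lie across the rail (tool x at +7.15°).

```bash
cat >> h.py <<'E'
from scipy.spatial.transform import Rotation as Ro
def go(x,y,z,phi=7.15,st=None):
    st=st or sensors.get_state(); w,a,b,c=st["orientation"]; R=Ro.from_quat([a,b,c,w])
    f=np.radians(phi); T=Ro.from_matrix(np.c_[[np.cos(f),np.sin(f),0],[np.sin(f),-np.cos(f),0],[0,0,-1]])
    d=R.inv().apply(np.array([x,y,z])-st["tcp_pos"])/40; r=np.degrees((R.inv()*T).as_rotvec())/5
    print("xyz",np.round(d,3),"rot",np.round(r,2),"tcp",np.round(st["tcp_pos"],1),"w",round(st["grip_width"],1),"F",np.round(st["wrist_force"],1),"t",round(st["time_s"],2))
E
python3 -c "
from h import *
go(400,235.2,75)"
```

```text
xyz [-5.442  8.096  3.118] rot [-0.   -0.   13.51] tcp [145.  530.6 199.7] w 85.2 F [-0.2  0.5 -0. ] t 1.3
```

>>> {"op": "servo_tool", "data": {
  "xyz": [
    [-0.54,0.81,0.31],
    [-1.09,1.62,0.62],
    [-1.63,2.43,0.94],
    [-2.18,3.24,1.25],
    [-2.72,4.05,1.56],
    [-3.27,4.86,1.87],
    [-3.81,5.67,2.18],
    [-4.35,6.48,2.49],
    [-4.9,7.29,2.81],
    [-5.44,8.1,3.12]
  ],
  "delta_rot": [
    [0,0,1.35],
    [0,0,2.7],
    [0,0,4.05],
    [0,0,5.4],
    [0,0,6.75],
    [0,0,8.1],
    [0,0,9.46],
    [0,0,10.8],
    [0,0,12.16],
    [0,0,13.51]
  ],
  "fingers": [74,74,74,74,74,74,74,74,74,74],
  "newtons": 30
}}

```text
time_s: 2.13
tcp_pos: [401.3, 233.6, 74.6]
orientation: [-0.0, 0.998, 0.06, 0.0]
wrist_force: [-0.2, 0.4, 0.7]
grip_width: 74.0
```

```bash
python3 -c "
from h import *
go(400,235.2,0)"
```

```text
xyz [-0.029 -0.042  1.866] rot [-0.   -0.01 -0.06] tcp [401.3 233.6  74.6] w 74.0 F [-0.2  0.4  0.7] t 2.13
```

>>> {"op": "servo_tool", "data": {
  "xyz": [
    [-0.03,-0.04,0.4],
    [-0.03,-0.04,0.8],
    [-0.03,-0.04,1.2],
    [-0.03,-0.04,1.6],
    [-0.03,-0.04,1.87],
    [-0.03,-0.04,1.87],
    [-0.03,-0.04,1.87],
    [-0.03,-0.04,1.87],
    [-0.03,-0.04,1.87],
    [-0.03,-0.04,1.87]
  ],
  "delta_rot": [
    [0,0,0],
    [0,0,0],
    [0,0,0],
    [0,0,0],
    [0,0,0],
    [0,0,0],
    [0,0,0],
    [0,0,0],
    [0,0,0],
    [0,0,0]
  ],
  "fingers": [74,74,74,74,74,74,50,50,50,50],
  "newtons": 30
}}

```text
time_s: 2.97
tcp_pos: [400.6, 235.4, 0.7]
orientation: [-0.0, 0.998, 0.06, 0.001]
wrist_force: [0.1, 0.0, 0.2]
grip_width: 50.1
```

Run:
```python
from h import *
s=camera("side"); save(s,"grasp58",(200,110,340,250),4)
go(400,235.2,95)
```

```text
xyz [-8.00e-03  1.00e-03 -2.36e+00] rot [-0.01 -0.03 -0.06] tcp [400.5 235.4   0.6] w 50.2 F [ 0.1 -0.1 -0.3] t 3.02
```

View pics/grasp58.png

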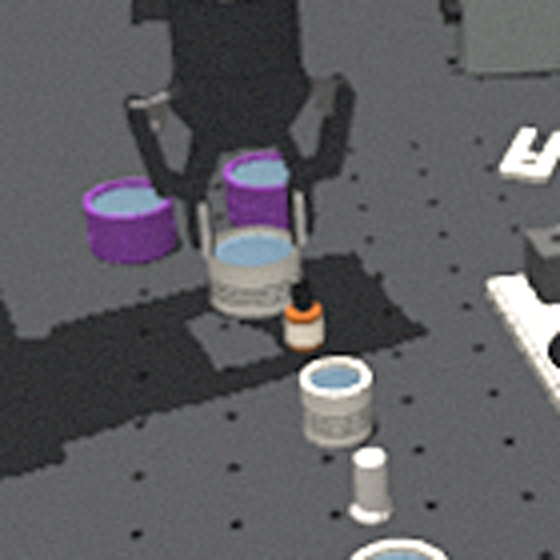

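The picture shows the cell undisturbed at about (263,178), with the fingers ending around its rim. The opening of 50.1 is below 58, so the grasp isn't right. I'll compare the finger position with the calibration.

Run:
```python
from h import *
st=sensors.get_state()
s=camera("side"); t=camera("top"); P=st["tcp_pos"]; ax=np.array([.992,.125,0])
im=cv2.resize(s["pixels"][110:250,200:340,::-1],None,fx=5,fy=5,interpolation=cv2.INTER_CUBIC)
for k in(-25,0,25):
  for z in (0,19,38):
    X=P+ax*k+[0,0,z]; u=proj(s,X); print(k,z,np.round(u,1),np.round(proj(t,X),1))
    cv2.circle(im,tuple(int(v) for v in (u-[200,110])*5+2),4,(0,0,255) if z==0 else (0,255,0),-1)
cv2.imwrite("pics/fing.png",im)
print(st["joints"],st["grip_width"],st["tau"])
```

```text
-25 0 [254.2 184.7] [250.3 244.3]
-25 19 [253.6 178.1] [249.1 244.8]
-25 38 [253.  171.4] [247.8 245.3]
0 0 [264.  183.3] [249.2 235.1]
0 19 [263.5 176.8] [248.  235.4]
0 38 [263.  170.1] [246.7 235.7]
25 0 [273.7 182. ] [248.2 225.8]
25 19 [273.3 175.5] [246.9 226. ]
25 38 [272.8 168.8] [245.6 226.1]
[2.90394352e-01 3.49998485e-01 1.98171472e+00 4.92719957e-05
 8.07352115e-01 1.70971826e-01] 50.215793208121916 [-1.89053320e-02 -4.00230789e+01 -1.93290478e+01 -6.43481981e-04
 -9.93669732e-03 -7.14443928e-06]
```

View pics/fing.png

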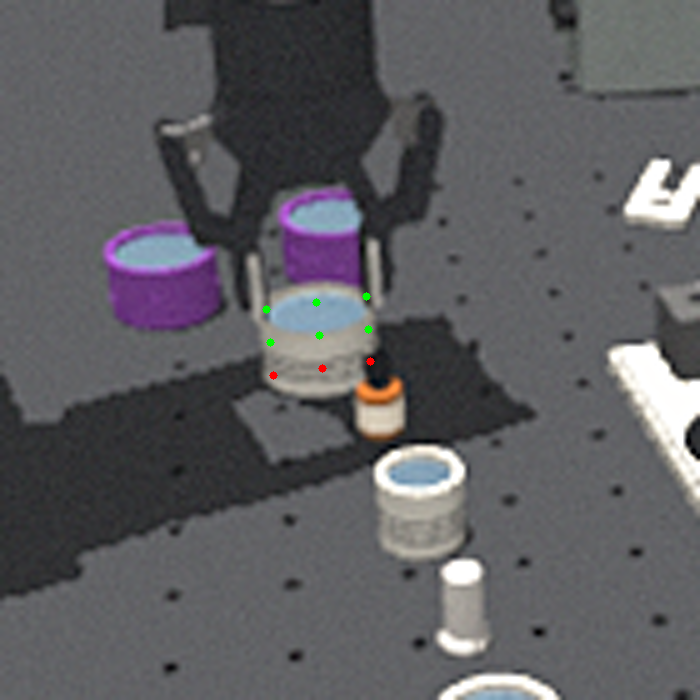

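Run:
```python
from h import *
st=sensors.get_state(); t=camera("top"); P=st["tcp_pos"]; ax=np.array([.992,.125,0])
s=5; im=cv2.resize(t["pixels"][190:310,180:320,::-1],None,fx=s,fy=s,interpolation=cv2.INTER_CUBIC)
im=np.clip(im*1.6,0,255).astype(np.uint8)
for k in(-25,0,25):
  for z in (0,100):
    u=proj(t,P+ax*k+[0,0,z]); cv2.circle(im,tuple(int(v) for v in (u-[180,190])*s+2),3,(0,0,255) if z==0 else (0,255,0),-1)
cv2.imwrite("pics/topf.png",im)
sd=camera("side"); 
for nm,p in(("t",t),("s",sd)):
  for d in models.place_of("cell_58_center",p): print(nm,round(d["confidence"],2),np.round(d["location"]))
```

```text
t 0.73 [324. 320.  18.]
t 0.69 [397. 235.  18.]
t 0.62 [414. 352.  15.]
s 0.91 [325. 319.  20.]
s 0.68 [404. 238.  15.]
s 0.61 [413. 348.  21.]
```

View pics/topf.png

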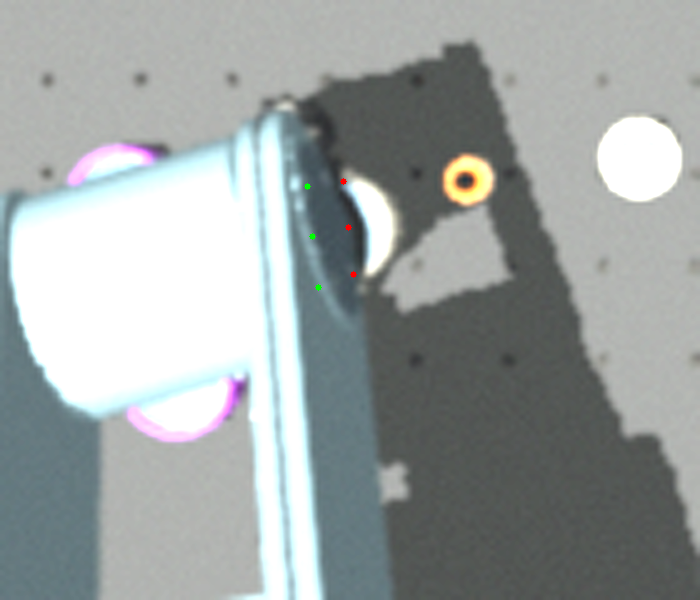

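Top view: the cell shows half-hidden under the wrist, with the TCP projections at (249,235) over it. The side view suggests the tips are about 30 mm higher than reported. I'll raise gently and look again to settle it.

>>> {"op": "servo_tool", "data": {
  "xyz": [
    [0,0,-0.1],
    [0,0,-0.2],
    [0,0,-0.3],
    [0,0,-0.4],
    [0,0,-0.5],
    [0,0,-0.6],
    [0,0,-0.7],
    [0,0,-0.8],
    [0,0,-0.9],
    [0,0,-1.0]
  ],
  "delta_rot": [
    [0,0,0],
    [0,0,0],
    [0,0,0],
    [0,0,0],
    [0,0,0],
    [0,0,0],
    [0,0,0],
    [0,0,0],
    [0,0,0],
    [0,0,0]
  ],
  "fingers": [50,50,50,50,50,50,50,50,50,50]
}}

```text
time_s: 4.15
tcp_pos: [399.9, 235.1, 40.4]
orientation: [-0.0, 0.998, 0.06, 0.001]
wrist_force: [0.5, -0.2, 0.2]
grip_width: 50.3
```

Run:
```python
from h import *
st=sensors.get_state(); P=st["tcp_pos"]; print(P,st["grip_width"],st["wrist_force"]); ax=np.array([.992,.125,0])
s=camera("side")
im=cv2.resize(s["pixels"][90:230,200:340,::-1],None,fx=4,fy=4,interpolation=cv2.INTER_CUBIC)
im=np.clip(im*1.8,0,255).astype(np.uint8)
for k in(-25,25):
  for z in (0,19,73):
    u=proj(s,P+ax*k+[0,0,z]); cv2.circle(im,tuple(int(v) for v in (u-[200,90])*4+2),3,(0,0,255) if z==0 else (0,255,0),-1)
cv2.imwrite("pics/lift.png",im)
```

```text
[399.91516587 235.09796916  40.36888276] 50.32150226344341 [ 0.48106779 -0.16827645  0.1535296 ]
```

View pics/lift.png

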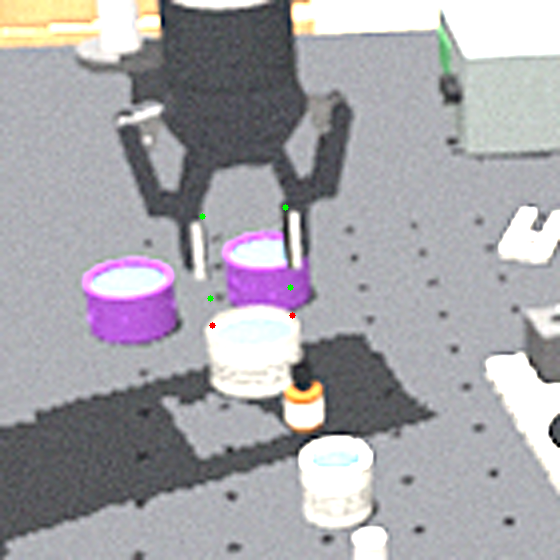

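Run:
```python
from h import *
t=camera("top"); s=camera("side")
a=[at_z(t,(245,216),z) for z in (60,100,130,160)]; b=[at_z(s,(285,132.5),z) for z in (60,100,130,160)]
print(np.round(a,0).tolist()); print(np.round(b,0).tolist())
save(t,"t2",(200,170,320,300),5)
im=cv2.imread("pics/t2.png"); cv2.imwrite("pics/t2.png",np.clip(im*2.0,0,255))
P=sensors.get_state()["tcp_pos"]
# tip midpoint px in side: crop (247,270)/4
for z in (40,50,60,70,72,74,80): print(z,np.round(at_z(s,(200+247/4,90+272/4),z),0))
st=sensors.get_state(); print(np.round(st["orientation"],4))
for z in (40,72,120,160): print(z,np.round((proj(t,[P[0],P[1],z])-[200,170])*5))
```

```text
[[452.0, 236.0, 60.0], [452.0, 229.0, 100.0], [452.0, 223.0, 130.0], [452.0, 218.0, 160.0]]
[[473.0, 420.0, 60.0], [466.0, 322.0, 100.0], [461.0, 248.0, 130.0], [455.0, 174.0, 160.0]]
40 [400. 303.  40.]
50 [400. 282.  50.]
60 [400. 261.  60.]
70 [400. 240.  70.]
72 [400. 236.  72.]
74 [400. 232.  74.]
80 [400. 219.  80.]
[-2.000e-04  9.982e-01  5.950e-02  9.000e-04]
40 [233. 329.]
72 [222. 332.]
120 [203. 336.]
160 [187. 341.][ WARN:0@3.678] global loadsave.cpp:1063 imwrite_ Unsupported depth image for selected encoder is fallbacked to CV_8U.
```

View pics/t2.png

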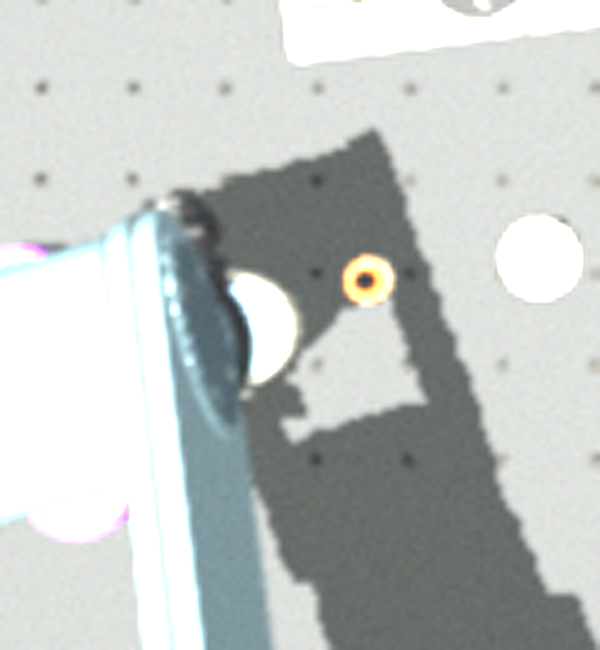

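With the fingers in clear view, their tips at (249,159) and (274,156) sit about 32 mm above the reported TCP, and the x and width readings match. So the pose report (or tool length) is about 32 mm off in z. I'll reopen, go lower slowly and watch the force.

>>> {"op": "servo_tool", "data": {
  "xyz": [
    [0,0,-0.3],
    [0,0,-0.3],
    [0,0,-0.3],
    [0,0,0.2],
    [0,0,0.6],
    [0,0,1.0],
    [0,0,1.3],
    [0,0,1.5],
    [0,0,1.6],
    [0,0,1.6]
  ],
  "delta_rot": [
    [0,0,0],
    [0,0,0],
    [0,0,0],
    [0,0,0],
    [0,0,0],
    [0,0,0],
    [0,0,0],
    [0,0,0],
    [0,0,0],
    [0,0,0]
  ],
  "fingers": [76,76,76,76,76,76,76,76,76,76]
}}

```text
time_s: 5.13
tcp_pos: [399.6, 235.0, -24.6]
orientation: [-0.0, 0.998, 0.06, -0.0]
wrist_force: [-1.1, -0.5, 0.9]
grip_width: 75.6
```

Run:
```python
from h import *
go(400,235.2,-26)
s=camera("side")
save(s,"low",(210,100,330,220),4)
im=cv2.imread("pics/low.png"); cv2.imwrite("pics/low.png",cv2.convertScaleAbs(im,alpha=2.0))
```

```text
xyz [ 0.01  -0.004  0.034] rot [-0.    0.   -0.06] tcp [399.6 235.  -24.6] w 75.6 F [-1.1 -0.5  0.9] t 5.13
```

View pics/low.png

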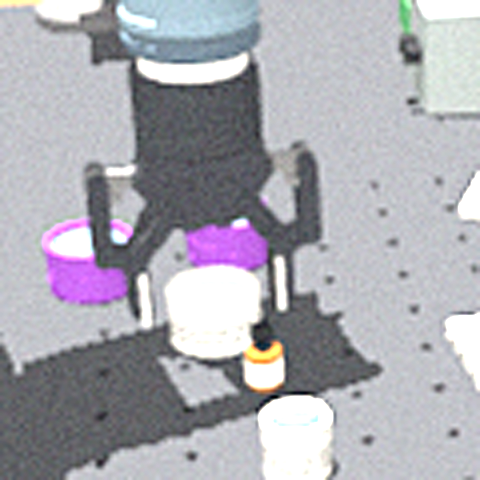

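Now the fingers flank the cell, with tips at about (247,180) and (280,176), roughly 14 mm above the table. I go down 4 mm more and close.

>>> {"op": "servo_tool", "data": {
  "xyz": [
    [0,0,0.05],
    [0,0,0.1],
    [0,0,0.1],
    [0,0,0.1],
    [0,0,0.1],
    [0,0,0.1],
    [0,0,0.1],
    [0,0,0.1],
    [0,0,0.1],
    [0,0,0.1]
  ],
  "delta_rot": [
    [0,0,0],
    [0,0,0],
    [0,0,0],
    [0,0,0],
    [0,0,0],
    [0,0,0],
    [0,0,0],
    [0,0,0],
    [0,0,0],
    [0,0,0]
  ],
  "fingers": [76,76,65,50,50,50,50,50,50,50],
  "newtons": 35
}}

```text
time_s: 6.02
tcp_pos: [400.5, 235.3, -27.5]
orientation: [-0.0, 0.998, 0.06, 0.001]
wrist_force: [-1.5, -1.4, 6.3]
grip_width: 56.7
```

>>> {"op": "servo_tool", "data": {
  "xyz": [
    [0,0,-0.05],
    [0,0,-0.15],
    [0,0,-0.35],
    [0,0,-0.6],
    [0,0,-0.9],
    [0,0,-1.2],
    [0,0,-1.5],
    [0,0,-1.7],
    [0,0,-1.8],
    [0,0,-1.8]
  ],
  "delta_rot": [
    [0,0,0],
    [0,0,0],
    [0,0,0],
    [0,0,0],
    [0,0,0],
    [0,0,0],
    [0,0,0],
    [0,0,0],
    [0,0,0],
    [0,0,0]
  ],
  "fingers": [50,50,50,50,50,50,50,50,50,50]
}}

```text
time_s: 6.85
tcp_pos: [400.9, 235.5, 45.5]
orientation: [-0.0, 0.998, 0.06, 0.002]
wrist_force: [-0.4, -0.2, -2.3]
grip_width: 57.0
```

Run:
```python
from h import *
go(627,-137.8,45)
s=camera("side")
save(s,"held",(210,80,330,200),4)
```

```text
xyz [4.5   9.938 0.024] rot [-0.01 -0.04 -0.06] tcp [400.9 235.5  45.5] w 57.0 F [-0.4 -0.2 -2.3] t 6.85
```

View pics/held.png

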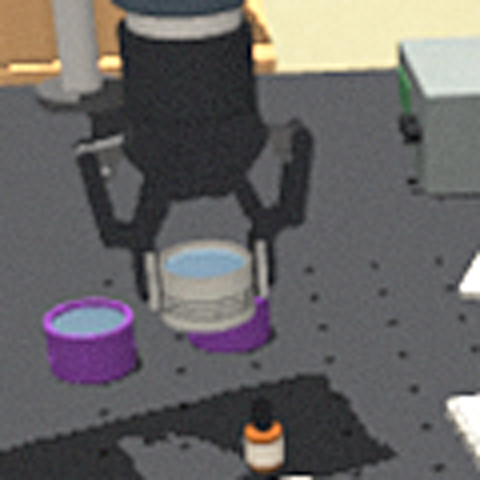

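Held at width 57 and upright, glass at (261,146). I carry it toward the lamp-side pad.

>>> {"op": "servo_tool", "data": {
  "xyz": [
    [0.1,0.2,0],
    [0.3,0.6,0],
    [0.6,1.2,0],
    [0.9,2.0,0],
    [1.27,2.8,0],
    [1.63,3.6,0],
    [1.99,4.4,0],
    [2.35,5.2,0],
    [2.72,6.0,0],
    [3.08,6.8,0]
  ],
  "delta_rot": [
    [0,0,0],
    [0,0,0],
    [0,0,0],
    [0,0,0],
    [0,0,0],
    [0,0,0],
    [0,0,0],
    [0,0,0],
    [0,0,0],
    [0,0,0]
  ],
  "fingers": [50,50,50,50,50,50,50,50,50,50]
}}

```text
time_s: 7.73
tcp_pos: [555.2, -22.5, 44.0]
orientation: [-0.001, 0.998, 0.059, 0.0]
wrist_force: [0.9, 0.3, -1.4]
grip_width: 57.2
```

```bash
python3 -c "
from h import *
go(627,-137.8,20)"
```

```text
xyz [1.439 3.077 0.597] rot [-0.01 -0.01 -0.07] tcp [555.2 -22.5  44. ] w 57.2 F [ 0.9  0.3 -1.4] t 7.73
```

>>> {"op": "servo_tool", "data": {
  "xyz": [
    [0.34,0.7,0],
    [0.65,1.4,0],
    [0.95,2.0,0.05],
    [1.2,2.5,0.1],
    [1.35,2.85,0.2],
    [1.42,3.02,0.3],
    [1.44,3.08,0.4],
    [1.44,3.08,0.5],
    [1.44,3.08,0.58],
    [1.44,3.08,0.6]
  ],
  "delta_rot": [
    [0,0,0],
    [0,0,0],
    [0,0,0],
    [0,0,0],
    [0,0,0],
    [0,0,0],
    [0,0,0],
    [0,0,0],
    [0,0,0],
    [0,0,0]
  ],
  "fingers": [50,50,50,50,50,50,50,50,50,50]
}}

```text
time_s: 8.57
tcp_pos: [625.8, -136.3, 18.9]
orientation: [-0.001, 0.998, 0.06, -0.001]
wrist_force: [-0.1, -0.5, -2.7]
grip_width: 56.9
```

```bash
cat >> h.py <<'E'
def glass(p,box,z):
    x0,y0,x1,y1=box; a=p["pixels"].astype(int); b=((a[...,2]-a[...,0]>35)&(a[...,1]-a[...,0]>10)).astype(np.uint8)
    N,_,st,ce=cv2.connectedComponentsWithStats(b)
    for i in range(1,N):
        u,v=ce[i]
        if st[i,4]>15 and x0<u<x1 and y0<v<y1: print("glass px",np.round(ce[i],1),st[i,4],"xy",np.round(at_z(p,ce[i],z),1)[:2])
E
python3 - <<'E'
from h import *
go(627,-137.8,-11)
st=sensors.get_state(); zt=st["tcp_pos"][2]+27.5+34
s=camera("side"); t=camera("top"); print(zt)
glass(s,(330,130,480,330),zt); glass(t,(330,100,450,200),zt)
im=np.hstack([cv2.resize(s["pixels"][170:310,340:460,::-1],None,fx=3.3,fy=3.3),cv2.resize(t["pixels"][80:220,330:450,::-1],None,fx=3.3,fy=3.3)])
cv2.imwrite("pics/over.png",im)
E
```

```text
xyz [0.027 0.043 0.747] rot [-0.03  0.01 -0.05] tcp [ 625.8 -136.3   18.9] w 56.9 F [-0.1 -0.5 -2.7] t 8.57
80.3782800466211
glass px [402.3 238.9] 300 xy [ 625.2 -138.8]
glass px [383.4 130.3] 432 xy [ 668.4 -115.6]
glass px [429.2 102.6] 515 xy [ 738.7 -231.5]
glass px [449.  158.9] 322 xy [ 595.9 -279.8]
glass px [356.9 197.7] 65 xy [498.  -48.5]
```

View pics/over.png

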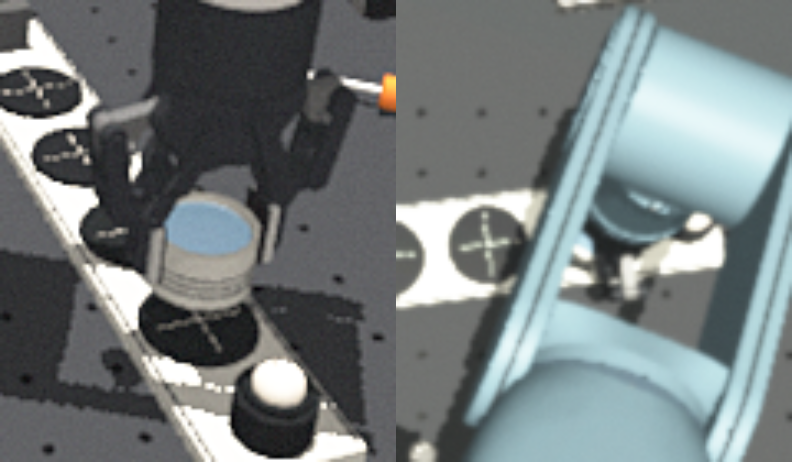

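Side half: the cell is held over the lamp-side pad, glass at (402,239), with the dome at (425,285). The glass y reads −138.8 against TCP −136.3, the same side-camera bias as before, so the cell is centred in the grip. I lower slowly.

>>> {"op": "servo_tool", "data": {
  "xyz": [
    [0.04,0.04,0.15],
    [0.04,0.04,0.3],
    [0.04,0.04,0.45],
    [0.04,0.04,0.55],
    [0.04,0.04,0.62],
    [0.04,0.04,0.67],
    [0.04,0.04,0.7],
    [0.04,0.04,0.72],
    [0.04,0.04,0.74],
    [0.04,0.04,0.74]
  ],
  "delta_rot": [
    [0,0,0],
    [0,0,0],
    [0,0,0],
    [0,0,0],
    [0,0,0],
    [0,0,0],
    [0,0,0],
    [0,0,0],
    [0,0,0],
    [0,0,0]
  ],
  "fingers": [50,50,50,50,50,50,50,50,50,50]
}}

```text
time_s: 9.5
tcp_pos: [628.3, -138.1, -9.9]
orientation: [-0.001, 0.998, 0.06, 0.0]
wrist_force: [0.7, 0.7, -2.8]
grip_width: 56.8
```

Run:
```python
from h import *
go(627.6,-137.8,-11.5)
```

```text
xyz [-0.016 -0.009  0.04 ] rot [-0.02 -0.   -0.05] tcp [ 628.3 -138.1   -9.9] w 56.8 F [ 0.7  0.7 -2.8] t 9.5
```

>>> {"op": "servo_tool", "data": {
  "xyz": [
    [0,0,0.01],
    [0,0,0.02],
    [0,0,0.03],
    [0,0,0.035],
    [0,0,0.04],
    [0,0,0.045],
    [0,0,0.05],
    [0,0,0.05],
    [0,0,0.05],
    [0,0,0.05]
  ],
  "delta_rot": [
    [0,0,0],
    [0,0,0],
    [0,0,0],
    [0,0,0],
    [0,0,0],
    [0,0,0],
    [0,0,0],
    [0,0,0],
    [0,0,0],
    [0,0,0]
  ],
  "fingers": [50,50,50,50,50,50,50,50,50,50]
}}

```text
time_s: 10.33
tcp_pos: [628.4, -138.1, -11.4]
orientation: [-0.001, 0.998, 0.06, 0.0]
wrist_force: [-2.5, 0.8, 5.0]
grip_width: 57.2
```

Contact at 5 N. I open slowly and retreat upward.

>>> {"op": "servo_tool", "data": {
  "xyz": [
    [0,0,0],
    [0,0,0],
    [0,0,0],
    [0,0,0],
    [0,0,0],
    [0,0,0],
    [0,0,-0.3],
    [0,0,-0.8],
    [0,0,-1.4],
    [0,0,-2.0]
  ],
  "delta_rot": [
    [0,0,0],
    [0,0,0],
    [0,0,0],
    [0,0,0],
    [0,0,0],
    [0,0,0],
    [0,0,0],
    [0,0,0],
    [0,0,0],
    [0,0,0]
  ],
  "fingers": [60,64,68,72,74,74,74,74,74,74]
}}

```text
time_s: 11.17
tcp_pos: [628.0, -138.1, 69.9]
orientation: [-0.001, 0.998, 0.06, -0.0]
wrist_force: [0.5, -0.0, -0.6]
grip_width: 74.1
```

Run:
```python
from h import *
go(451.3,-93,45)
s=camera("side"); glass(s,(330,130,480,330),50)
```

```text
xyz [-4.251 -1.647  0.626] rot [-0.02  0.   -0.05] tcp [ 628.  -138.1   69.9] w 74.1 F [ 0.5 -0.  -0.6] t 11.17
glass px [401.2 252.9] 326 xy [ 626.4 -139.5]
```

58 is placed, side glass at (626.4,−139.5), as expected with the bias. Next, the 48.

>>> {"op": "servo_tool", "data": {
  "xyz": [
    [-0.6,-0.2,0],
    [-1.4,-0.5,0],
    [-2.2,-0.85,0.1],
    [-3.0,-1.15,0.2],
    [-3.7,-1.42,0.3],
    [-4.1,-1.58,0.4],
    [-4.25,-1.63,0.6],
    [-4.25,-1.63,0.8],
    [-4.25,-1.63,1.0],
    [-4.25,-1.63,1.1]
  ],
  "delta_rot": [
    [0,0,0],
    [0,0,0],
    [0,0,0],
    [0,0,0],
    [0,0,0],
    [0,0,0],
    [0,0,0],
    [0,0,0],
    [0,0,0],
    [0,0,0]
  ],
  "fingers": [66,66,66,66,66,66,66,66,66,66]
}}

```text
time_s: 12.05
tcp_pos: [455.9, -95.4, 30.0]
orientation: [0.001, 0.998, 0.06, 0.004]
wrist_force: [0.3, 0.5, -0.0]
grip_width: 65.5
```

```bash
python3 -c "
from h import *
go(451.3,-93.3,-25)"
```

```text
xyz [-0.12  -0.072  1.374] rot [ 0.04 -0.1  -0.05] tcp [455.9 -95.4  30. ] w 65.5 F [ 0.3  0.5 -0. ] t 12.05
```

>>> {"op": "servo_tool", "data": {
  "xyz": [
    [-0.12,-0.07,0.2],
    [-0.12,-0.07,0.5],
    [-0.12,-0.07,0.8],
    [-0.12,-0.07,1.1],
    [-0.12,-0.07,1.3],
    [-0.12,-0.07,1.37],
    [-0.12,-0.07,1.37],
    [-0.12,-0.07,1.37],
    [-0.12,-0.07,1.37],
    [-0.12,-0.07,1.37]
  ],
  "delta_rot": [
    [0.04,-0.1,0],
    [0.04,-0.1,0],
    [0.04,-0.1,0],
    [0.04,-0.1,0],
    [0.04,-0.1,0],
    [0.04,-0.1,0],
    [0.04,-0.1,0],
    [0.04,-0.1,0],
    [0.04,-0.1,0],
    [0.04,-0.1,0]
  ],
  "fingers": [66,66,66,66,66,66,66,58,40,40]
}}

```text
time_s: 12.88
tcp_pos: [451.9, -93.6, -24.2]
orientation: [0.0, 0.998, 0.06, 0.0]
wrist_force: [-0.2, 0.0, 1.0]
grip_width: 47.0
```

>>> {"op": "servo_tool", "data": {
  "xyz": [
    [0,0,0],
    [0,0,0],
    [0,0,0],
    [0,0,-0.1],
    [0,0,-0.3],
    [0,0,-0.6],
    [0,0,-0.9],
    [0,0,-1.2],
    [0,0,-1.5],
    [0,0,-1.7]
  ],
  "delta_rot": [
    [0,0,0],
    [0,0,0],
    [0,0,0],
    [0,0,0],
    [0,0,0],
    [0,0,0],
    [0,0,0],
    [0,0,0],
    [0,0,0],
    [0,0,0]
  ],
  "fingers": [40,40,40,40,40,40,40,40,40,40]
}}

```text
time_s: 13.72
tcp_pos: [452.4, -93.8, 45.6]
orientation: [0.001, 0.998, 0.06, 0.001]
wrist_force: [0.4, 0.4, -1.3]
grip_width: 47.1
```

Run:
```python
from h import *
go(617.6,-54.6,25)
s=camera("side"); glass(s,(270,150,340,300),sensors.get_state()["tcp_pos"][2]+25+34)
```

```text
xyz [ 4.217 -0.479  0.524] rot [ 0.02 -0.03 -0.05] tcp [452.4 -93.8  45.6] w 47.1 F [ 0.4  0.4 -1.3] t 13.72
glass px [298.2 222.6] 175 xy [451.  -97.6]
```

48 held (47.1). I carry it to the second pad.

>>> {"op": "servo_tool", "data": {
  "xyz": [
    [0.15,0,0],
    [0.5,-0.05,0],
    [1.1,-0.12,0],
    [1.8,-0.2,0],
    [2.5,-0.28,0],
    [3.2,-0.36,0],
    [3.7,-0.42,0],
    [4.05,-0.46,0],
    [4.22,-0.48,0.1],
    [4.22,-0.48,0.2]
  ],
  "delta_rot": [
    [0.02,-0.03,0],
    [0.02,-0.03,0],
    [0.02,-0.03,0],
    [0.02,-0.03,0],
    [0.02,-0.03,0],
    [0.02,-0.03,0],
    [0.02,-0.03,0],
    [0.02,-0.03,0],
    [0.02,-0.03,0],
    [0.02,-0.03,0]
  ],
  "fingers": [40,40,40,40,40,40,40,40,40,40]
}}

```text
time_s: 14.6
tcp_pos: [619.8, -54.4, 38.2]
orientation: [0.0, 0.998, 0.061, 0.001]
wrist_force: [0.3, -1.7, -0.8]
grip_width: 46.9
```

```bash
python3 -c "
from h import *
go(617.8,-54.6,-6.5)"
```

```text
xyz [-0.051 -0.002  1.117] rot [ 0.01 -0.02 -0.04] tcp [619.8 -54.4  38.2] w 46.9 F [ 0.3 -1.7 -0.8] t 14.6
```

>>> {"op": "servo_tool", "data": {
  "xyz": [
    [-0.05,0,0.2],
    [-0.05,0,0.4],
    [-0.05,0,0.6],
    [-0.05,0,0.8],
    [-0.05,0,0.93],
    [-0.05,0,1.02],
    [-0.05,0,1.08],
    [-0.05,0,1.11],
    [-0.05,0,1.12],
    [-0.05,0,1.12]
  ],
  "delta_rot": [
    [0.01,-0.02,0],
    [0.01,-0.02,0],
    [0.01,-0.02,0],
    [0.01,-0.02,0],
    [0.01,-0.02,0],
    [0.01,-0.02,0],
    [0.01,-0.02,0],
    [0.01,-0.02,0],
    [0.01,-0.02,0],
    [0.01,-0.02,0]
  ],
  "fingers": [40,40,40,40,40,40,40,40,40,40]
}}

```text
time_s: 15.43
tcp_pos: [618.1, -54.7, -6.4]
orientation: [-0.0, 0.998, 0.061, 0.0]
wrist_force: [0.1, -0.0, -1.0]
grip_width: 47.0
```

```bash
python3 -c "
from h import *
go(617.8,-54.6,-9.5)"
```

```text
xyz [-0.008 -0.004  0.079] rot [ 0.   -0.01 -0.04] tcp [618.1 -54.7  -6.4] w 47.0 F [ 0.1 -0.  -1. ] t 15.43
```

>>> {"op": "servo_tool", "data": {
  "xyz": [
    [0,0,0.01],
    [0,0,0.02],
    [0,0,0.03],
    [0,0,0.04],
    [0,0,0.045],
    [0,0,0.05],
    [0,0,0.055],
    [0,0,0.06],
    [0,0,0.065],
    [0,0,0.065]
  ],
  "delta_rot": [
    [0,0,0],
    [0,0,0],
    [0,0,0],
    [0,0,0],
    [0,0,0],
    [0,0,0],
    [0,0,0],
    [0,0,0],
    [0,0,0],
    [0,0,0]
  ],
  "fingers": [40,40,40,40,40,40,40,40,40,40]
}}

```text
time_s: 16.27
tcp_pos: [618.1, -54.7, -8.2]
orientation: [0.0, 0.998, 0.061, 0.0]
wrist_force: [-1.5, 0.8, 6.3]
grip_width: 46.9
```

Contact. I release.

>>> {"op": "servo_tool", "data": {
  "xyz": [
    [0,0,0],
    [0,0,0],
    [0,0,0],
    [0,0,0],
    [0,0,0],
    [0,0,0],
    [0,0,-0.3],
    [0,0,-0.8],
    [0,0,-1.4],
    [0,0,-2.0]
  ],
  "delta_rot": [
    [0,0,0],
    [0,0,0],
    [0,0,0],
    [0,0,0],
    [0,0,0],
    [0,0,0],
    [0,0,0],
    [0,0,0],
    [0,0,0],
    [0,0,0]
  ],
  "fingers": [49,53,57,61,64,64,64,64,64,64]
}}

```text
time_s: 17.1
tcp_pos: [617.7, -54.6, 73.1]
orientation: [-0.0, 0.998, 0.061, 0.0]
wrist_force: [-0.2, -0.4, -0.1]
grip_width: 64.1
```

Run:
```python
from h import *
go(438,77,30)
s=camera("side"); glass(s,(330,130,480,330),50)
```

```text
xyz [-4.063 -3.81   1.078] rot [-0.   -0.   -0.04] tcp [617.7 -54.6  73.1] w 64.1 F [-0.2 -0.4 -0.1] t 17.1
glass px [381.3 225.9] 143 xy [616.1 -56.2]
glass px [401.2 252.8] 320 xy [ 626.5 -139.2]
```

>>> {"op": "servo_tool", "data": {
  "xyz": [
    [-0.5,-0.45,0],
    [-1.1,-1.0,0],
    [-1.8,-1.65,0.05],
    [-2.5,-2.3,0.15],
    [-3.2,-3.0,0.3],
    [-3.7,-3.5,0.5],
    [-3.98,-3.74,0.7],
    [-4.06,-3.81,0.9],
    [-4.06,-3.81,1.08],
    [-4.06,-3.81,1.08]
  ],
  "delta_rot": [
    [0,0,0],
    [0,0,0],
    [0,0,0],
    [0,0,0],
    [0,0,0],
    [0,0,0],
    [0,0,0],
    [0,0,0],
    [0,0,0],
    [0,0,0]
  ],
  "fingers": [56,56,56,56,56,56,56,56,56,56]
}}

```text
time_s: 17.98
tcp_pos: [442.5, 75.7, 33.3]
orientation: [0.002, 0.998, 0.061, 0.004]
wrist_force: [-0.2, -0.1, -0.2]
grip_width: 55.7
```

```bash
python3 -c "
from h import *
go(438,77,-24)"
```

```text
xyz [-0.12  -0.051  1.431] rot [ 0.04 -0.1  -0.04] tcp [442.5  75.7  33.3] w 55.7 F [-0.2 -0.1 -0.2] t 17.98
```

>>> {"op": "servo_tool", "data": {
  "xyz": [
    [-0.12,-0.05,0.2],
    [-0.12,-0.05,0.5],
    [-0.12,-0.05,0.8],
    [-0.12,-0.05,1.1],
    [-0.12,-0.05,1.33],
    [-0.12,-0.05,1.43],
    [-0.12,-0.05,1.43],
    [-0.12,-0.05,1.43],
    [-0.12,-0.05,1.43],
    [-0.12,-0.05,1.43]
  ],
  "delta_rot": [
    [0.04,-0.1,0],
    [0.04,-0.1,0],
    [0.04,-0.1,0],
    [0.04,-0.1,0],
    [0.04,-0.1,0],
    [0.04,-0.1,0],
    [0.04,-0.1,0],
    [0.04,-0.1,0],
    [0.04,-0.1,0],
    [0.04,-0.1,0]
  ],
  "fingers": [56,56,56,56,56,56,56,48,30,30]
}}

```text
time_s: 18.82
tcp_pos: [438.7, 76.9, -23.4]
orientation: [0.0, 0.998, 0.061, 0.001]
wrist_force: [-0.3, -0.5, -0.5]
grip_width: 36.7
```

>>> {"op": "servo_tool", "data": {
  "xyz": [
    [0,0,0],
    [0,0,0],
    [0,0,0],
    [0,0,-0.1],
    [0,0,-0.3],
    [0,0,-0.6],
    [0,0,-0.9],
    [0,0,-1.2],
    [0,0,-1.5],
    [0,0,-1.7]
  ],
  "delta_rot": [
    [0,0,0],
    [0,0,0],
    [0,0,0],
    [0,0,0],
    [0,0,0],
    [0,0,0],
    [0,0,0],
    [0,0,0],
    [0,0,0],
    [0,0,0]
  ],
  "fingers": [30,30,30,30,30,30,30,30,30,30]
}}

```text
time_s: 19.65
tcp_pos: [439.2, 76.9, 46.3]
orientation: [0.0, 0.998, 0.061, 0.002]
wrist_force: [0.2, 0.3, 0.4]
grip_width: 36.7
```

Run:
```python
from h import *
go(607.4,28.5,38)
s=camera("side"); glass(s,(270,130,340,300),sensors.get_state()["tcp_pos"][2]+24+34)
```

```text
xyz [4.026 1.711 0.222] rot [ 0.01 -0.03 -0.03] tcp [439.2  76.9  46.3] w 36.7 F [0.2 0.3 0.4] t 19.65
glass px [282.1 176.4] 41 xy [437.7  72. ]
```

>>> {"op": "servo_tool", "data": {
  "xyz": [
    [0.15,0.06,0],
    [0.5,0.2,0],
    [1.1,0.46,0],
    [1.8,0.76,0],
    [2.5,1.06,0],
    [3.1,1.32,0],
    [3.6,1.53,0],
    [3.9,1.66,0],
    [4.02,1.71,0.1],
    [4.02,1.71,0.2]
  ],
  "delta_rot": [
    [0.01,-0.03,0],
    [0.01,-0.03,0],
    [0.01,-0.03,0],
    [0.01,-0.03,0],
    [0.01,-0.03,0],
    [0.01,-0.03,0],
    [0.01,-0.03,0],
    [0.01,-0.03,0],
    [0.01,-0.03,0],
    [0.01,-0.03,0]
  ],
  "fingers": [30,30,30,30,30,30,30,30,30,30]
}}

```text
time_s: 20.53
tcp_pos: [609.1, 27.9, 39.1]
orientation: [0.0, 0.998, 0.061, 0.001]
wrist_force: [0.1, -0.3, -1.6]
grip_width: 36.9
```

```bash
python3 -c "
from h import *
go(607.4,28.5,-5.5)"
```

```text
xyz [-0.042 -0.019  1.115] rot [ 0.   -0.03 -0.04] tcp [609.1  27.9  39.1] w 36.9 F [ 0.1 -0.3 -1.6] t 20.53
```

>>> {"op": "servo_tool", "data": {
  "xyz": [
    [-0.04,-0.02,0.2],
    [-0.04,-0.02,0.4],
    [-0.04,-0.02,0.6],
    [-0.04,-0.02,0.8],
    [-0.04,-0.02,0.93],
    [-0.04,-0.02,1.02],
    [-0.04,-0.02,1.08],
    [-0.04,-0.02,1.11],
    [-0.04,-0.02,1.12],
    [-0.04,-0.02,1.12]
  ],
  "delta_rot": [
    [0,-0.03,0],
    [0,-0.03,0],
    [0,-0.03,0],
    [0,-0.03,0],
    [0,-0.03,0],
    [0,-0.03,0],
    [0,-0.03,0],
    [0,-0.03,0],
    [0,-0.03,0],
    [0,-0.03,0]
  ],
  "fingers": [30,30,30,30,30,30,30,30,30,30]
}}

```text
time_s: 21.37
tcp_pos: [607.7, 28.5, -5.4]
orientation: [0.0, 0.998, 0.061, 0.0]
wrist_force: [-0.3, 0.8, -0.9]
grip_width: 37.0
```

>>> {"op": "servo_tool", "data": {
  "xyz": [
    [0,0,0.01],
    [0,0,0.02],
    [0,0,0.03],
    [0,0,0.04],
    [0,0,0.045],
    [0,0,0.05],
    [0,0,0.055],
    [0,0,0.06],
    [0,0,0.065],
    [0,0,0.065]
  ],
  "delta_rot": [
    [0,0,0],
    [0,0,0],
    [0,0,0],
    [0,0,0],
    [0,0,0],
    [0,0,0],
    [0,0,0],
    [0,0,0],
    [0,0,0],
    [0,0,0]
  ],
  "fingers": [30,30,30,30,30,30,30,30,30,30]
}}

```text
time_s: 22.2
tcp_pos: [607.7, 28.5, -7.4]
orientation: [0.0, 0.998, 0.061, 0.0]
wrist_force: [-2.6, -0.1, 5.0]
grip_width: 36.7
```

>>> {"op": "servo_tool", "data": {
  "xyz": [
    [0,0,0],
    [0,0,0],
    [0,0,0],
    [0,0,0],
    [0,0,0],
    [0,0,0],
    [0,0,-0.3],
    [0,0,-0.8],
    [0,0,-1.4],
    [0,0,-2.0]
  ],
  "delta_rot": [
    [0,0,0],
    [0,0,0],
    [0,0,0],
    [0,0,0],
    [0,0,0],
    [0,0,0],
    [0,0,0],
    [0,0,0],
    [0,0,0],
    [0,0,0]
  ],
  "fingers": [39,43,47,51,54,54,54,54,54,54]
}}

```text
time_s: 23.03
tcp_pos: [607.3, 28.6, 73.9]
orientation: [0.0, 0.998, 0.061, -0.0]
wrist_force: [0.8, 0.2, 1.0]
grip_width: 53.9
```

Run:
```python
from h import *
go(425.6,-252.7,60)
s=camera("side"); glass(s,(330,130,480,330),50)
```

```text
xyz [-5.361  6.43   0.352] rot [ 0.    0.   -0.04] tcp [607.3  28.6  73.9] w 53.9 F [0.8 0.2 1. ] t 23.03
glass px [364.9 203.6] 46 xy [605.9  26.8]
glass px [381.3 225.9] 136 xy [616.1 -56. ]
glass px [401.1 252.8] 319 xy [ 626.5 -139.2]
```

>>> {"op": "servo_tool", "data": {
  "xyz": [
    [-0.4,0.5,0],
    [-1.0,1.2,0],
    [-1.65,2.0,0],
    [-2.3,2.8,0],
    [-2.95,3.55,0],
    [-3.6,4.3,0],
    [-4.25,5.1,0],
    [-4.8,5.8,0.1],
    [-5.2,6.25,0.2],
    [-5.36,6.43,0.35]
  ],
  "delta_rot": [
    [0,0,0],
    [0,0,0],
    [0,0,0],
    [0,0,0],
    [0,0,0],
    [0,0,0],
    [0,0,0],
    [0,0,0],
    [0,0,0],
    [0,0,0]
  ],
  "fingers": [46,46,46,46,46,46,46,46,46,46]
}}

```text
time_s: 23.92
tcp_pos: [428.3, -256.5, 65.7]
orientation: [0.002, 0.998, 0.059, 0.005]
wrist_force: [-0.3, -0.6, 0.1]
grip_width: 46.0
```

```bash
python3 -c "
from h import *
go(425.8,-252.7,-23)"
```

```text
xyz [-0.071 -0.112  2.216] rot [ 0.06 -0.11 -0.07] tcp [ 428.3 -256.5   65.7] w 46.0 F [-0.3 -0.6  0.1] t 23.92
```

>>> {"op": "servo_tool", "data": {
  "xyz": [
    [-0.07,-0.11,0.3],
    [-0.07,-0.11,0.7],
    [-0.07,-0.11,1.1],
    [-0.07,-0.11,1.5],
    [-0.07,-0.11,1.85],
    [-0.07,-0.11,2.08],
    [-0.07,-0.11,2.2],
    [-0.07,-0.11,2.22],
    [-0.07,-0.11,2.22],
    [-0.07,-0.11,2.22]
  ],
  "delta_rot": [
    [0.06,-0.11,-0.07],
    [0.06,-0.11,-0.07],
    [0.06,-0.11,-0.07],
    [0.06,-0.11,-0.07],
    [0.06,-0.11,-0.07],
    [0.06,-0.11,-0.07],
    [0.06,-0.11,-0.07],
    [0.06,-0.11,-0.07],
    [0.06,-0.11,-0.07],
    [0.06,-0.11,-0.07]
  ],
  "fingers": [46,46,46,46,46,46,46,46,42,36]
}}

```text
time_s: 24.75
tcp_pos: [426.5, -252.9, -22.6]
orientation: [0.0, 0.998, 0.062, 0.0]
wrist_force: [-0.1, 0.3, -0.0]
grip_width: 36.4
```

>>> {"op": "servo_tool", "data": {
  "xyz": [
    [0,0,0],
    [0,0,0],
    [0,0,0],
    [0,0,0],
    [0,0,0],
    [0,0,0],
    [0,0,0],
    [0,0,0],
    [0,0,0],
    [0,0,0]
  ],
  "delta_rot": [
    [0,0,0],
    [0,0,0],
    [0,0,0],
    [0,0,0],
    [0,0,0],
    [0,0,0],
    [0,0,0],
    [0,0,0],
    [0,0,0],
    [0,0,0]
  ],
  "fingers": [30,20,20,20,20,20,20,20,20,20]
}}

```text
time_s: 25.58
tcp_pos: [427.2, -253.4, -21.7]
orientation: [0.001, 0.998, 0.062, 0.001]
wrist_force: [0.1, 2.0, 6.1]
grip_width: 27.2
```

>>> {"op": "servo_tool", "data": {
  "xyz": [
    [0,0,-0.05],
    [0,0,-0.2],
    [0,0,-0.4],
    [0,0,-0.7],
    [0,0,-1.0],
    [0,0,-1.3],
    [0,0,-1.5],
    [0,0,-1.65],
    [0,0,-1.7],
    [0,0,-1.7]
  ],
  "delta_rot": [
    [0,0,0],
    [0,0,0],
    [0,0,0],
    [0,0,0],
    [0,0,0],
    [0,0,0],
    [0,0,0],
    [0,0,0],
    [0,0,0],
    [0,0,0]
  ],
  "fingers": [20,20,20,20,20,20,20,20,20,20]
}}

```text
time_s: 26.42
tcp_pos: [427.2, -253.5, 46.8]
orientation: [0.001, 0.998, 0.062, 0.001]
wrist_force: [-0.1, 0.0, -0.8]
grip_width: 27.2
```

Run:
```python
from h import *
go(596.9,111.9,46)
s=camera("side"); glass(s,(270,230,340,360),sensors.get_state()["tcp_pos"][2]+22.5+34)
```

```text
xyz [ 5.346 -8.536  0.01 ] rot [ 0.03 -0.03 -0.  ] tcp [ 427.2 -253.5   46.8] w 27.2 F [-0.1  0.  -0.8] t 26.42
glass px [293.8 292. ] 75 xy [ 426.1 -255. ]
```

28 held (27.2). I carry it to the far pad.

>>> {"op": "servo_tool", "data": {
  "xyz": [
    [0.15,-0.24,0],
    [0.45,-0.7,0],
    [0.85,-1.35,0],
    [1.3,-2.1,0],
    [1.75,-2.8,0],
    [2.2,-3.5,0],
    [2.65,-4.25,0],
    [3.1,-4.95,0],
    [3.55,-5.7,0],
    [4.0,-6.4,0]
  ],
  "delta_rot": [
    [0.03,-0.03,0],
    [0.03,-0.03,0],
    [0.03,-0.03,0],
    [0.03,-0.03,0],
    [0.03,-0.03,0],
    [0.03,-0.03,0],
    [0.03,-0.03,0],
    [0.03,-0.03,0],
    [0.03,-0.03,0],
    [0.03,-0.03,0]
  ],
  "fingers": [20,20,20,20,20,20,20,20,20,20]
}}

```text
time_s: 27.3
tcp_pos: [553.4, 23.6, 45.2]
orientation: [-0.001, 0.998, 0.062, -0.001]
wrist_force: [1.2, 0.3, -1.1]
grip_width: 27.2
```

```bash
python3 -c "
from h import *
go(597,111.9,30)"
```

```text
xyz [ 1.357 -2.054  0.379] rot [-0.02  0.03  0.  ] tcp [553.4  23.6  45.2] w 27.2 F [ 1.2  0.3 -1.1] t 27.3
```

>>> {"op": "servo_tool", "data": {
  "xyz": [
    [0.35,-0.55,0],
    [0.65,-1.0,0],
    [0.95,-1.45,0],
    [1.15,-1.77,0],
    [1.28,-1.96,0],
    [1.34,-2.04,0.1],
    [1.36,-2.05,0.2],
    [1.36,-2.05,0.3],
    [1.36,-2.05,0.38],
    [1.36,-2.05,0.38]
  ],
  "delta_rot": [
    [-0.02,0.03,0],
    [-0.02,0.03,0],
    [-0.02,0.03,0],
    [-0.02,0.03,0],
    [-0.02,0.03,0],
    [-0.02,0.03,0],
    [-0.02,0.03,0],
    [-0.02,0.03,0],
    [-0.02,0.03,0],
    [-0.02,0.03,0]
  ],
  "fingers": [20,20,20,20,20,20,20,20,20,20]
}}

```text
time_s: 28.13
tcp_pos: [596.0, 110.7, 28.8]
orientation: [0.0, 0.998, 0.062, -0.001]
wrist_force: [-1.1, 0.8, -0.2]
grip_width: 27.1
```

```bash
python3 -c "
from h import *
go(597,111.9,-3.8)"
```

```text
xyz [ 0.029 -0.027  0.815] rot [ 0.    0.03 -0.01] tcp [596.  110.7  28.8] w 27.1 F [-1.1  0.8 -0.2] t 28.13
```

>>> {"op": "servo_tool", "data": {
  "xyz": [
    [0.03,-0.03,0.1],
    [0.03,-0.03,0.25],
    [0.03,-0.03,0.4],
    [0.03,-0.03,0.55],
    [0.03,-0.03,0.65],
    [0.03,-0.03,0.72],
    [0.03,-0.03,0.77],
    [0.03,-0.03,0.8],
    [0.03,-0.03,0.81],
    [0.03,-0.03,0.81]
  ],
  "delta_rot": [
    [0,0.03,0],
    [0,0.03,0],
    [0,0.03,0],
    [0,0.03,0],
    [0,0.03,0],
    [0,0.03,0],
    [0,0.03,0],
    [0,0.03,0],
    [0,0.03,0],
    [0,0.03,0]
  ],
  "fingers": [20,20,20,20,20,20,20,20,20,20]
}}

```text
time_s: 28.97
tcp_pos: [597.1, 112.0, -3.5]
orientation: [0.0, 0.998, 0.062, 0.0]
wrist_force: [-0.3, -0.3, -1.1]
grip_width: 26.9
```

>>> {"op": "servo_tool", "data": {
  "xyz": [
    [0,0,0.01],
    [0,0,0.02],
    [0,0,0.03],
    [0,0,0.04],
    [0,0,0.045],
    [0,0,0.05],
    [0,0,0.055],
    [0,0,0.06],
    [0,0,0.065],
    [0,0,0.065]
  ],
  "delta_rot": [
    [0,0,0],
    [0,0,0],
    [0,0,0],
    [0,0,0],
    [0,0,0],
    [0,0,0],
    [0,0,0],
    [0,0,0],
    [0,0,0],
    [0,0,0]
  ],
  "fingers": [20,20,20,20,20,20,20,20,20,20]
}}

```text
time_s: 29.8
tcp_pos: [597.1, 112.1, -5.6]
orientation: [0.0, 0.998, 0.062, 0.0]
wrist_force: [-1.8, 0.4, 5.3]
grip_width: 26.6
```

Contact. I release, rise, then clear the row for a top view.

>>> {"op": "servo_tool", "data": {
  "xyz": [
    [0,0,0],
    [0,0,0],
    [0,0,0],
    [0,0,0],
    [0,0,0],
    [0,0,0],
    [0,0,-0.3],
    [0,0,-0.8],
    [0,0,-1.5],
    [0,0,-2.3]
  ],
  "delta_rot": [
    [0,0,0],
    [0,0,0],
    [0,0,0],
    [0,0,0],
    [0,0,0],
    [0,0,0],
    [0,0,0],
    [0,0,0],
    [0,0,0],
    [0,0,0]
  ],
  "fingers": [29,33,37,41,44,44,44,44,44,44]
}}

```text
time_s: 30.63
tcp_pos: [595.9, 112.1, 86.8]
orientation: [0.0, 0.998, 0.062, -0.001]
wrist_force: [-0.4, 0.6, -0.5]
grip_width: 44.0
```

>>> {"op": "servo_tool", "data": {
  "xyz": [
    [-0.5,-0.5,-0.2],
    [-1.2,-1.2,-0.4],
    [-2,-1.9,-0.6],
    [-2.7,-2.6,-0.8],
    [-3.4,-3.4,-0.8],
    [-4.1,-4.1,-0.8],
    [-4.8,-4.8,-0.8],
    [-5.4,-5.4,-0.8],
    [-5.8,-5.8,-0.8],
    [-6,-6,-0.8]
  ],
  "delta_rot": [
    [0,0,0],
    [0,0,0],
    [0,0,0],
    [0,0,0],
    [0,0,0],
    [0,0,0],
    [0,0,0],
    [0,0,0],
    [0,0,0],
    [0,0,0]
  ],
  "fingers": [60,60,60,60,60,60,60,60,60,60]
}}

```text
time_s: 31.47
tcp_pos: [325.7, 322.1, 120.2]
orientation: [-0.0, 0.998, 0.063, -0.001]
wrist_force: [0.6, 0.0, 0.6]
grip_width: 59.6
```

Run:
```python
from h import *
go(597,112,30)
t=camera("top"); s=camera("side")
print("top"); glass(t,(260,120,420,180),50); print("side"); glass(s,(330,130,480,330),50)
# expected offsets to pads measured in the first top picture
for n,p,b in(("pads top",t,(255,125,432,185)),):
  g=cv2.cvtColor(p["pixels"],cv2.COLOR_RGB2GRAY); d=(g<100).astype(np.uint8)
  mk=np.zeros_like(d); mk[125:185,255:432]=d[125:185,255:432]
a=cv2.resize(t["pixels"][125:185,250:440,::-1],None,fx=4,fy=4,interpolation=cv2.INTER_CUBIC)
b=cv2.resize(s["pixels"][160:310,310:460,::-1],None,fx=2.4,fy=2.4,interpolation=cv2.INTER_CUBIC)
im=np.zeros((600,760,3),np.uint8); im[:240]=a; im[240:,:360]=b
cv2.imwrite("pics/final.png",im)
```

```text
xyz [6.072 6.066 2.24 ] rot [-0.01  0.02  0.02] tcp [325.7 322.1 120.2] w 59.6 F [0.6 0.  0.6] t 31.47
top
glass px [390.3 148. ] 228 xy [ 628.2 -137.2]
glass px [358.1 152. ] 139 xy [617.8 -54. ]
glass px [326. 156.] 69 xy [607.4  29.1]
glass px [293.9 160.1] 22 xy [596.7 112.3]
side
glass px [364.9 203.5] 41 xy [605.9  27.1]
glass px [381.3 225.8] 137 xy [616.1 -55.9]
glass px [401.1 252.8] 318 xy [ 626.4 -139.2]
```

View pics/final.png

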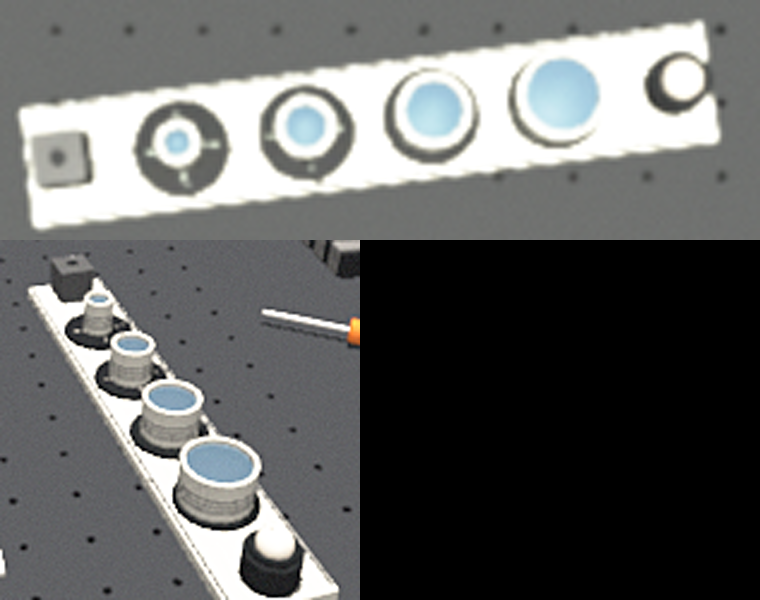

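Final picture: all four stand upright on their pads with the glass showing, largest at the lamp. Top-view glass centres (390,148), (358,152), (326,156) and (294,160) match the pad centres to about 0.5 mm.

```bash
python3 -c "
from h import *
print(arm.finish_job())"
```

```text
the job is handed in; nothing more can be done
None
```

All four lens cells are on the rail pads in order of diameter: 58 mm next to the lamp, then 48, 38 and 28 mm. They stand upright with the glass up, and I handed the job in at about 32 s on the robot's clock.

- **Centring:** in the last top view each cell's glass centre is within about 0.6 mm of its pad centre, using pad positions from the first top picture. The side view read 1.5–2 mm off in y for the 58, 48 and 38 mm cells. I put that down to the side camera, because it read the same way before any cell was moved. The side measurement did not pick up the 28 mm cell's glass, so its number comes from the top view only, though it looks upright in the side picture.
- **Gentleness:** each cell was lowered slowly to about 5–6 N of contact before the fingers opened. The highest wrist force shown was about 6 N.
- **What went wrong on the way:** the fingertips really sit about 32 mm above the reported TCP height, so my first grasp closed above the 58 mm cell. It showed no contact force and the cell stood unmoved in the picture. I corrected for this by eye and force for all later moves.
- **Purple look-alikes:** I left them alone, and the gripper ended clear above the table.

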